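Nip the nut jar in the vice and unscrew its stuck lid

ROBOT

A 6-joint arm with a two-finger parallel gripper is mounted at the origin on the work surface. World frame = base frame: x ahead of the robot, y to its left, z up, the work surface at z = 0. Lengths are in m, angles in rad, forces in N, time in s.
With the tool pointing down it reaches from about 0.35 to 0.775 m from the base axis. Payload 7.3 kg.
Tool frame: the origin (TCP) lies at the very end of the fingers, on their centre line; the grasp point (between the pads) lies 19 mm behind it (robot.pinch_z is the distance from the TCP to the grasp point, in m); z points along the fingers, y is the line along which they close (so a half turn about z gives the same grasp; the last joint's range is limited). The gripper opens to 92 mm and grips with 3 to 60 N. Pads are 19 mm wide; open, the fingers measure 130 mm over their backs; the gripper's body (75 mm by 190 mm) begins 47 mm behind the grasp point.
Start: joints at [0.974, 0.342, 1.524, -0, 1.275, -0.146], TCP at [0.229, 0.473, 0.227] pointing down, gripper open.
Joint ranges: [-2.53, 2.53], [-0.77, 2.02], [0.04, 2.7], [-1, 4.14], [0.28, 2.66], [-3.11, 3.11]. Speed limits (rad/s): [2.57, 2.57, 3.14, 3.14, 3.14, 3.14].

INTERFACE

Orientations are given as [roll, pitch, yaw] about the fixed x, y, z axes, in that order (R = Rz(yaw) Ry(pitch) Rx(roll)).
In Python, from cell import robot gives the robot as it stands.
- The arm moves only by the tool move_arm, never from a script. Its argument "motion" is a list of rows, each a list of 6 numbers: the shift along the tool's x, y, z in units of 0.1 m (1.0 is 0.1 m), then the turn, a rotation vector about the tool's x, y, z in units of pi rad (1.0 is pi rad). In form: [[dx, dy, dz, rx, ry, rz], ...]. A call has 1 to 12 rows; each row is the pose to reach, as a shift and turn from the pose commanded when the call began, along the tool's axes at that moment, turning the shorter way round; what a row does not reach only later rows make up. A row lasts 1/8 s, in which the tool goes at most 62.5 mm and 10.7 degrees, less where a joint would pass 70% of its speed; a pose out of reach is approached as far as the arm can. A call with a number of a shift or a turn outside -1 to 1 is refused whole. A call with a gripper value outside its range is refused whole. "fingers" is the opening, from -1 (shut) to 1 (fully open), set as the call begins (left out, the last holds). The fingers move at their own pace and stop on an object; "newtons" is the grip in N (left out, the last holds). Time passes only in rows, so rows that repeat a pose let the fingers close. It gives the time, the measured TCP pose, the force, the opening and the grip force at its end, in the units of the state.
- robot.observe(): the state, without advancing time (a new reading comes with each control period).
- robot.read_camera(name): name is "scene" or "top" or "wrist"; returns a dict with "image" (384x512x3 uint8, red, green, blue), "range_z" (384x512 float32, m along the optical axis (not along the pixel's ray), 0 where there is no reading), "vfov" (degrees; the focal length in pixels is half the picture's height over the tangent of half this angle, whatever the lens; pixels are square), "cx", "cy" (the principal point, pixels), "extrinsics" (4x4, takes a point from camera to world coordinates); the wrist camera has in their place "hand_eye" (4x4, takes a point from camera to tool coordinates, whose origin is the TCP and whose axes are the flange's). Camera axes: x right, y up, looking along -z (the intrinsics and any distortion apply to the point x, -y, -z); pixel columns grow to the right and rows downward; lengths in m; the calibration is good to about 2 mm. A picture is of the moment at which its call begins: read the wrist's pose just before it.
- robot.hand_in(): hands the job in; it is judged then, once.
The state is a dict: "time": time; "qpos": joint angles; "qvel": joint speeds; "joint_efforts": joint torques, N m; "tool_pos": TCP position; "tool_rot": TCP orientation; "contact_force": force on the tool from outside, world axes, zero at the start; "torque": the same for the moment, N m; "opening": finger opening in m; "grip_force": force on a finger pad.
Only numpy, scipy, OpenCV 4.12 (cv2) and the standard library are available. Lean on these libraries where they do the work, as an engineer would, in place of code of your own. Each camera call takes 0.05 s, during which the arm holds its last target. There are 200 camera calls.

TASK

The lid of the square jar of acorn nuts standing loose in the sliding-jaw vice is stuck tight: slide the vice's jaw by its knob up against the jar, so that the jar stands square and firmly nipped between the two jaws, and only then unscrew the lid. Stop turning as soon as its lugs come free (well short of a quarter turn) and lift it straight off without lifting or tipping the jar. Finish still holding the lid in the gripper, level and a few centimetres above the open mouth, and leave everything else on the shelf where it is.

Things in the scene. Friction and masses are not known exactly. Their poses are not given: they have to be found in the camera images.
- vice: grey sliding-jaw vice bolted to the shelf: bed 120 (x) x 310 (y) x 18 mm, from y -192 to +118 mm. Origin on the shelf top; y is the slide direction, from the sliding jaw towards the fixed jaw, whose face is at y +75 mm. Both jaws are 100 mm wide, centred on x = 0, and stand to 63 mm above the shelf
- jaw (a joint): travel of the sliding jaw in m: 0 fully back (its face at y -65 mm in the vice frame), growing as it slides towards the fixed jaw along the vice's +y. The 70 mm jar is nipped square between both jaws at 0.070. The ways are stiff (about 10 N to slide, a little more when fast) and the jaw stays where it is left
- jaw_knob (a point): mid-height of the upright round knob with which the sliding jaw is moved, 80 mm behind its face, 88 mm above the shelf: black, 26 mm diameter, 40 mm tall (its top 106 mm above the shelf), on a 14 mm steel post
- jar: clear plastic jar of acorn nuts, loose on the vice bed between the jaws: square body 70 x 70 mm and 72 mm high, then a sloping round shoulder up to a neck of 45 mm diameter whose rim is 104 mm above the jar's base. About 0.3 to 0.65 kg. Origin at the centre of its underside, axes along its sides
- jar_mouth (a point): centre of the jar's rim, 104 mm above its base. Lugs in the lid hook under sloping ledges of the neck and a sprung liner presses on the rim: while unscrewing, the lid climbs about 2 mm over the first 50 degrees, then the lugs are free, it springs up about 1 mm and lifts straight off; it stays free to about 95 degrees. Clockwise it is stopped
- lid: round ribbed metal screw lid of the jar in the vice: 60 mm diameter (62 over the ribs), 26 mm tall, about 90 g; unscrews anticlockwise seen from above, with about 0.5 N m at first, then easing. Origin at the centre of its skirt's lower edge, z up; when tight this lies 84 mm above the jar's base (102 mm above the shelf)
- spare_jar: bystander: a like jar, closed, standing towards the back of the shelf, not in the vice. Origin at the centre of its underside
- acorn_nut: bystander: stainless acorn nut, 30 mm across flats, 35 mm tall, standing beside the vice. Origin at the centre of its underside
- tee_nut: bystander: dark iron tee nut, flange 32 mm, 16 mm tall, beside the vice. Origin at the centre of its underside
- caster: bystander: caster with a green plastic wheel, plate 64 mm, standing upside down on its plate, 82 mm tall. Origin at the centre of its underside
- pulley: bystander: zinc pulley block lying flat, 100 x 54 x 26 mm. Origin at the centre of its underside
- wrench: bystander: 160 mm steel wrench lying beside the vice
- screwdriver: bystander: 180 mm screwdriver lying on the shelf

How it is judged:
On the way, in this order (a step that is already met when the one before it is completed fails the run):
1. the jaw is slid up against the jar, which stands square and nipped between both jaws, its lid still tight (value of joint jaw above 0.068 m and angle between the y axis of jar and the y axis of vice, either way round below 0.06 rad and angle between the x axis of lid and the x axis of jar, either way round below 0.2 rad and angle between jar's own z axis and vertical below 0.05 rad), for 0.2 s.
2. the lid is unscrewed, at least about 40 degrees, on the nipped jar (angle between the x axis of lid and the x axis of jar, either way round above 0.7 rad and value of joint jaw above 0.067 m and angle between the y axis of jar and the y axis of vice, either way round below 0.08 rad and z of lid in the frame of jar below 0.095 m), for 0.05 s.
At the end, for the whole second after the job is handed in: the gripper holds the lid still, within 0.2 rad of level, its lower edge 3 to 70 mm above the jar's rim and within 25 mm of centred over it, clear of the jar; the jar stands on the vice bed, upright within 0.05 rad and square within 0.08 rad between the jaws, the jaw at 0.067 or more (contact force between the fingers and lid above 2 N and contact force between lid and jar below 0.05 N and z of lid in the frame of jar_mouth between 0.003 and 0.07 m and horizontal distance between lid and jar_mouth below 0.025 m and angle between lid's own z axis and vertical below 0.2 rad and linear speed of lid below 0.02 m/s and value of joint jaw above 0.067 m and angle between the y axis of jar and the y axis of vice, either way round below 0.08 rad and angle between jar's own z axis and vertical below 0.05 rad and z of jar in the frame of vice below 0.021 m); the arm keeps its last pose, push and grip.
It fails at once if the lid is turned before the jar is nipped (value of joint jaw below 0.064 m and angle between the x axis of lid and the x axis of jar, either way round above 0.3 rad).
It fails at once if the lid is turned on well after it came free (83 degrees or more) (angle between the x axis of lid and the x axis of jar, either way round above 1.45 rad).
It fails at once if the jar is lifted off the vice bed by more than 6 mm (z of jar in the frame of vice above 0.024 m).
It fails at once if the jar is tipped by more than 0.2 rad (angle between jar's own z axis and vertical above 0.2 rad).
It fails at once if a bystander is moved by more than 20 mm (distance of any of spare_jar, acorn_nut, tee_nut, caster, pulley, wrench, screwdriver from where it was at the start of the episode above 0.02 m).
It also fails if it takes over 51 s, if anything falls off the work surface, if the arm or the gripper's body presses on something with over 40 N, if the wrist force passes 120 N, or if a joint passes its speed limit or range.

## Working session

There is one attempt and no reset: what is moved stays moved. The work goes in short steps, Python scripts to look and compute and a tool call to move; the robot and the scene stay as the last step left them, time stands still between calls to the robot, and variables do not carry over. Pictures are saved under pics/ and viewed, at most 10 in all, crops included, and the job is handed in when it is done.

Besides the shell and the picture viewer there is one more tool, called in YAML: its name, and indented under it one key for each argument. move_arm: Moves the arm, as the interface text tells. Shifts and turns lie within -1 to 1; 1 stands for 0.1 m of shift or pi rad of turn. Its arguments: {"type":"object","properties":{"motion":{"type":"array"},"fingers":{"type":"number"},"newtons":{"type":"number"}},"required":["motion"]}

```bash
ls; mkdir -p pics; cat > h.py <<'E'
import numpy as np, cv2, pickle
from cell import robot
from scipy.spatial.transform import Rotation as R
def cam(n):
    s=robot.observe(); c=robot.read_camera(n)
    if n=='wrist':
        T=np.eye(4);T[:3,:3]=R.from_euler('xyz',s['tool_rot']).as_matrix();T[:3,3]=s['tool_pos'];c['E']=T@c['hand_eye']
    else: c['E']=c['extrinsics']
    return c
def cloud(c):
    z=c['range_z'];h,w=z.shape;f=h/2/np.tan(np.radians(c['vfov'])/2)
    v,u=np.mgrid[:h,:w]
    P=np.stack([(u-c['cx'])/f*z,-(v-c['cy'])/f*z,-z,np.ones_like(z)],-1)
    P=(P@c['E'].T)[...,:3]; P[z==0]=np.nan
    return P
E
python3 - <<'E'
from h import *
for n in('top','scene'):
    c=cam(n);pickle.dump(c,open(n+'.pkl','wb'));cv2.imwrite(f'pics/{n}.png',c['image'][...,::-1])
    print({k:v for k,v in c.items() if k not in('image','range_z')})
print(robot.observe())
E
```

```text
pics
{'vfov': 56.926376901796345, 'cx': 256.26684985467483, 'cy': 192.18594770589146, 'extrinsics': array([[ 7.21280011e-03,  9.77779932e-01, -2.09509858e-01,
         3.51185898e-01],
       [-9.99973842e-01,  7.16577735e-03, -9.83524839e-04,
         3.18127117e-02],
       [ 5.39630144e-04,  2.09511471e-01,  9.77806040e-01,
         1.17634072e+00],
       [ 0.00000000e+00,  0.00000000e+00,  0.00000000e+00,
         1.00000000e+00]]), 'E': array([[ 7.21280011e-03,  9.77779932e-01, -2.09509858e-01,
         3.51185898e-01],
       [-9.99973842e-01,  7.16577735e-03, -9.83524839e-04,
         3.18127117e-02],
       [ 5.39630144e-04,  2.09511471e-01,  9.77806040e-01,
         1.17634072e+00],
       [ 0.00000000e+00,  0.00000000e+00,  0.00000000e+00,
         1.00000000e+00]])}
{'vfov': 50.44044779674091, 'cx': 252.88804093098364, 'cy': 198.63544313377673, 'extrinsics': array([[-0.8281871 , -0.41345141,  0.37837026,  0.9749768 ],
       [ 0.56043814, -0.61564672,  0.55397492,  0.60993875],
       [ 0.0039007 ,  0.67084801,  0.74158461,  0.82259925],
       [ 0.        ,  0.        , 
[... 283 characters left out ...]
ime': 0.1, 'qpos': array([ 9.73977528e-01,  3.42643597e-01,  1.52490504e+00,  5.52681132e-06,
        1.27543412e+00, -1.46008192e-01]), 'qvel': array([-1.20073764e-04, -1.86394898e-03, -3.41314281e-03, -6.84024988e-05,
        1.11416341e-03,  7.36221938e-04]), 'joint_efforts': array([ 1.86012810e-03, -4.32002878e+01, -2.44696516e+01,  7.20755383e-02,
        5.25381393e-02, -6.16438911e-05]), 'tool_pos': array([0.22851428, 0.47225182, 0.22612512]), 'tool_rot': array([-3.14021811e+00, -2.07475069e-04,  2.69078029e+00]), 'contact_force': array([ 1.01704536,  0.13933256, -0.19897437]), 'torque': array([-0.04335326, -0.02015557,  0.01039285]), 'grip_force': 0.0, 'opening': 0.09175272744746013}
```

View pics/top.png

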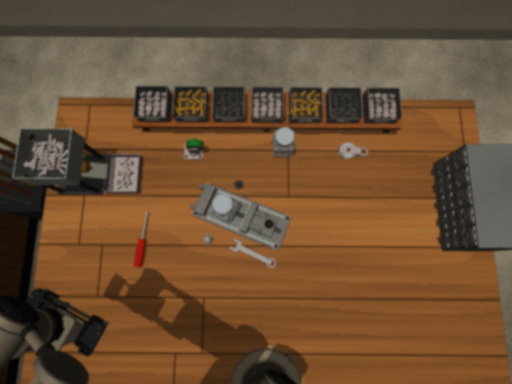

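View pics/scene.png

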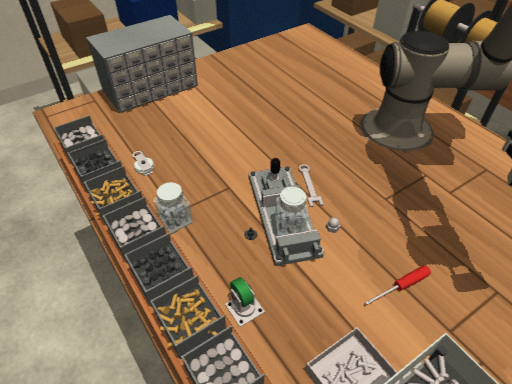

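The top view shows the vice at a slant, with the lid at about (223,205), the knob at (269,224) and the wrench at (253,253). The fixed jaw is at the left end, so vice +y points roughly along world +y.

```bash
python3 - <<'E'
from h import *
c=pickle.load(open('top.pkl','rb'));P=cloud(c);I=c['image'].astype(int)
v,u=np.mgrid[:384,:512]
roi=(u>180)&(u<300)&(v>175)&(v<255)
sat=I.max(-1)-I.min(-1)
# bed: grey pixels, silhouettes -> minarea rect of low points
z=P[...,2]
m=roi&(z>.11)&(abs(u-223)<18)&(abs(v-205)<18);print('lid',m.sum(),np.nanmedian(P[m],0)); 
q=P[m][:,:2].astype(np.float32);print(cv2.minEnclosingCircle(q))
m=roi&(z>.085)&(abs(u-269)<10)&(abs(v-224)<10);print('knob',m.sum(),np.nanmean(P[m],0),np.nanmax(P[m],0))
m=roi&(z>.009)&(z<.03);q=P[m][:,:2].astype(np.float32)
r=cv2.minAreaRect(q);print('bed',m.sum(),r,cv2.boxPoints(r))
m=roi&(z>.05)&(z<.068)&(u>190);q=P[m][:,:2].astype(np.float32);print('jaws',len(q),cv2.boxPoints(cv2.minAreaRect(q)))
print(np.round(z[184:250:3,190:292:4]*1000))
# wider: other items
for n,(a,b) in dict(nut=(208,239),tee=(239,184),caster=(194,148),spare=(285,136),wr=(253,253)).items(): print(n,P[b,a])
E
```

```text
lid 328 [0.53837802 0.13335962 0.12807385]
((0.5384835600852966, 0.13486745953559875), 0.030761970207095146)
knob 55 [ 0.48387893 -0.00454402  0.10301816] [0.49484165 0.00569526 0.10818964]
bed 1825 ((0.5093111991882324, 0.08726958930492401), (0.31060847640037537, 0.23010925948619843), 68.29448699951172) [[ 0.34497717 -0.01447175]
 [ 0.558771   -0.09957447]
 [ 0.67364526  0.18901093]
 [ 0.45985138  0.27411366]]
jaws 677 [[ 0.43564206  0.00444323]
 [ 0.52837485 -0.03246337]
 [ 0.62636405  0.21374774]
 [ 0.53363127  0.25065434]]
[[  3.   1.  -1.  -4.  58.  20.  -1.  -2.  -1.   1.  -1.   0.   9.   1.
   -2.  nan  -1.  -1.  -4.  -2.  -1.  -1.   1.  -2.  -5.  -1.]
 [ -0.  -0.  -3.  56.  64.  58.  63.  18.  -5.   1.  -0.   3.   6.   5.
    2.  -2.  -1.  -1.  -2.   1.  -1.   4.  -2.  -3.  -1.  -2.]
 [  4.  -5.  -3.  -4.  65.  59.  42.  25.  15.  -2.  -1.  -1.  -1.  -1.
    1.  -0.   2.   2.  -3.   3.  -0.  -2.  -2.  -4.  -4.  -0.]
 [  0.  -2.  -0.  64.  65.  56.  24.  18.  85.  17.  18.  -1.  -6.  -0.
   -1.  -3.  -3.  -2.  -2.  -1.   1.  -3.  -0.  -1.   0.   3.]
 [  0.  -5.  -0.  61.  62. 
[... 1905 characters left out ...]
 -1.  -2.   0.  -0.   3.  -2.
    1.  12.  18.  19.  22.  15.  21.  16.  18.  13.  -3.   1.]
 [ -1.  -2.  -2.  -1.  31.  25.   0.  -3.   3.  -2.  -3.   5.   7.  -1.
   -0.  -0.  -2.  16.  18.  18.  20.  15.  16.  -5.   0.  -2.]
 [ -1.  -1.   2.  -2.  -2.  -3.  -5.  -1.  -1.   3.  -4.  -2.   5.  -5.
    0.   3.  -4.   1.  14.  18.  18.  19.  15.  -2.   0.  -1.]
 [ -5.  -3.   0.  -4.  -4.  -1.   3.  -1.  -3.  -0.  14.  -4.   7.  10.
   -2.  -4.   0.  -4.   1.  -1.  17.  27.  21.  -2.  -1.   1.]]
nut [0.44139275 0.18691504 0.03219535]
tee [0.62741876 0.09129087 0.01663289]
caster [0.73740896 0.23962745 0.06320472]
spare [ 0.76422362 -0.05754036  0.10813504]
wr [0.39921548 0.04219051 0.00435806]
```

move_arm:
  motion:
    - [-0.5,-0.36,0,0,0,0]
    - [-1,-0.72,0,0,0,0]
    - [-1,-0.72,0,0,0,0]

```text
time: 0.48
tool_pos: [0.2887, 0.3613, 0.2266]
tool_rot: [-3.14, 0.0, 2.686]
contact_force: [-0.3, -0.7, -0.1]
opening: 0.0914
grip_force: 0.0
```

move_arm:
  motion:
    - [-0.5,-0.36,0,0,0,0]
    - [-1,-0.72,0,0,0,0]
    - [-1,-0.72,0,0,0,0]

```text
time: 0.85
tool_pos: [0.3475, 0.2535, 0.2266]
tool_rot: [-3.141, 0.0, 2.685]
contact_force: [-1.2, 0.5, -0.4]
opening: 0.0916
grip_force: 0.0
```

move_arm:
  motion:
    - [-0.5,-0.36,0,0,0,0]
    - [-1,-0.72,0,0,0,0.06]
    - [-1,-0.72,0,0,0,0.12]
    - [-1,-0.72,0,0,0,0.18]
    - [-1,-0.72,0,0,0,0.24]
    - [-1,-0.72,0,0,0,0.3]
    - [-1,-0.72,0,0,0,0.36]
    - [-1,-0.72,0,0,0,0.42]
    - [-1,-0.72,0,0,0,0.477]
    - [-1,-0.72,0,0,0,0.477]
    - [-1,-0.72,0,0,0,0.477]

```text
time: 2.22
tool_pos: [0.4045, 0.1483, 0.2266]
tool_rot: [-3.141, -0.0, 1.197]
contact_force: [0.2, 0.1, 0.3]
opening: 0.0916
grip_force: 0.0
```

```bash
python3 - <<'E'
from h import *
s=robot.observe();print(s['time'],s['tool_pos'],s['tool_rot'],s['qpos'])
c=cam('wrist');pickle.dump(c,open('w1.pkl','wb'));cv2.imwrite('pics/w1.png',c['image'][...,::-1]);print(c['hand_eye'],c['E'],c['vfov'])
E
```

```text
2.225 [0.40447852 0.14825536 0.22663518] [-3.14130893e+00 -2.13660082e-04  1.19699585e+00] [1.72790284e-01 1.68859005e-01 1.76176542e+00 3.52568968e-04
 1.21109958e+00 5.46466606e-01]
[[ 7.19079520e-04  9.50499828e-01  3.10724252e-01  8.44501103e-02]
 [ 9.99999658e-01 -5.56260600e-04 -6.12612849e-04 -6.91684295e-04]
 [-4.09444749e-04  3.10724586e-01 -9.50499902e-01 -1.58943885e-01]
 [ 0.00000000e+00  0.00000000e+00  0.00000000e+00  1.00000000e+00]] [[ 9.31208624e-01  3.46505121e-01  1.13069447e-01  4.34701650e-01]
 [-3.64486602e-01  8.85161402e-01  2.89203750e-01  2.27078365e-01]
 [ 1.25870086e-04 -3.10521325e-01  9.50566405e-01  3.85597291e-01]
 [ 0.00000000e+00  0.00000000e+00  0.00000000e+00  1.00000000e+00]] 61.73261544534793
```

View pics/w1.png

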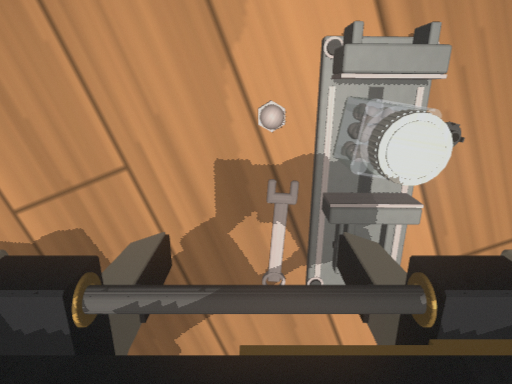

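The wrist view shows the vice running nearly along the image's vertical: fixed jaw at about (392,60), sliding jaw at (372,205), lid at (415,148). The jar is turned by roughly 10°. The nut is at (271,116) and the wrench at (280,230). Next I refine the vice axis and the knob.

```bash
python3 - <<'E'
from h import *
c=pickle.load(open('w1.pkl','rb'));P=cloud(c);v,u=np.mgrid[:384,:512];z=P[...,2]
for n,a,b in(('fixed',38,80),('slide',188,226)):
    m=(v>a)&(v<b)&(u>318)&(u<455)&(z>.058)&(z<.068)
    q=P[m][:,:2].astype(np.float32);r=cv2.minAreaRect(q);print(n,m.sum(),np.median(P[m][:,2]),r);print(cv2.boxPoints(r))
m=(z>.122)&(z<.135)&(v<200)&(u>350);q=P[m][:,:2].astype(np.float32);print('lid',np.median(P[m],0),cv2.minEnclosingCircle(q))
# knob from two cloud views: top & scene
for n in('top','scene'):
    Q=cloud(pickle.load(open(n+'.pkl','rb')));d=np.hypot(Q[...,0]-.483,Q[...,1]+.005);m=(d<.03)&(Q[...,2]>.075)&(Q[...,2]<.12)
    print(n,m.sum(),np.median(Q[m],0),cv2.minEnclosingCircle(Q[m][:,:2].astype(np.float32)),Q[m][:,2].max())
E
```

```text
fixed 3697 0.06366594030096395 ((0.5665329694747925, 0.2012779414653778), (0.029910685494542122, 0.10056167095899582), 67.95903015136719)
[[0.51431453 0.20628446]
 [0.6075268  0.16854674]
 [0.6187514  0.19627142]
 [0.52553916 0.23400915]]
slide 1968 0.06342269015460689 ((0.5092883706092834, 0.0590854212641716), (0.023936839774250984, 0.0998869314789772), 67.69977569580078)
[[0.4585387  0.06696367]
 [0.55095494 0.02906061]
 [0.56003803 0.05120717]
 [0.4676218  0.08911024]]
lid [0.53649689 0.1379169  0.1299769 ] ((0.5372657775878906, 0.13611866533756256), 0.030796553939580917)
top 59 [ 0.48244598 -0.00354773  0.10351363] ((0.4849996268749237, -0.005161860957741737), 0.012550977058708668) 0.10818963703991358
scene 124 [4.91009322e-01 2.25313130e-04 9.82252364e-02] ((0.4868081510066986, -0.004464241210371256), 0.012858020141720772) 0.10860044214437958
```

move_arm:
  motion:
    - [-0.28,0.33,0,0,0,0.004]
    - [-0.56,0.65,0,0,0,0.004]
    - [-0.56,0.65,0,0,0,0.004]

```text
time: 2.65
tool_pos: [0.4454, 0.0697, 0.2266]
tool_rot: [3.141, 0.0, 1.178]
contact_force: [-0.2, 0.4, -0.8]
opening: 0.0917
grip_force: 0.0
```

move_arm:
  motion:
    - [-0.28,0.33,0,0,0,0]
    - [-0.56,0.65,0,0,0,0]
    - [-0.56,0.65,0.3,0,0,0]
    - [-0.56,0.65,0.6,0,0,0]
    - [-0.56,0.65,0.6,0,0,0]
    - [-0.56,0.65,0.6,0,0,0]

```text
time: 3.4
tool_pos: [0.4836, -0.0046, 0.1678]
tool_rot: [3.14, -0.001, 1.181]
contact_force: [0.5, 0.3, -0.2]
opening: 0.0917
grip_force: 0.0
```

```bash
cat >> h.py <<'E'
def rel(p,yaw=None):
    s=robot.observe();M=R.from_euler('xyz',s['tool_rot']).as_matrix()
    print('t',s['time'],'pos',s['tool_pos'].round(4),'rot',s['tool_rot'].round(4),'F',s['contact_force'].round(1),'q',s['qpos'].round(2))
    print('shift/0.1m',(M.T@(np.array(p)-s['tool_pos'])*10).round(3), None if yaw is None else -(yaw-s['tool_rot'][2])/np.pi)
E
python3 - <<'E'
from h import *
rel([.484,-.0042,.078],1.185)
E
```

```text
t 3.4 pos [ 0.4836 -0.0046  0.1678] rot [ 3.1403e+00 -6.0000e-04  1.1809e+00] F [ 0.5  0.3 -0.2] q [-0.17  0.33  1.73  0.    1.09  0.22]
shift/0.1m [0.005 0.001 0.898] -0.001308589386928027
```

move_arm:
  motion:
    - [0,0,0.3,0,0,0]
    - [0,0,0.6,0,0,0]
    - [0,0,0.9,0,0,0]
    - [0,0,0.9,0,0,0]
    - [0,0,0.9,0,0,0]

```text
time: 4.03
tool_pos: [0.4843, -0.0051, 0.0784]
tool_rot: [3.139, -0.001, 1.18]
contact_force: [0.0, -0.1, 1.0]
opening: 0.092
grip_force: 0.0
```

move_arm:
  motion:
    - [0,0,0,0,0,0]
    - [0,0,0,0,0,0]
    - [0,0,0,0,0,0]
    - [0,0,0,0,0,0]
    - [0,0,0,0,0,0]
    - [0,0,0,0,0,0]
    - [0,0,0,0,0,0]
    - [0,0,0,0,0,0]
  fingers: -1
  newtons: 40

```text
time: 5.03
tool_pos: [0.4845, -0.0057, 0.0768]
tool_rot: [3.139, -0.0, 1.18]
contact_force: [4.3, -2.7, -3.8]
opening: 0.0248
grip_force: 40.0
```

move_arm:
  motion:
    - [0.05,0,0,0,0,0]
    - [0.1,0,0,0,0,0]
    - [0.15,0,0,0,0,0]
    - [0.2,0,0,0,0,0]
    - [0.24,0,0,0,0,0]
    - [0.28,0,0,0,0,0]
    - [0.32,0,0,0,0,0]
    - [0.36,0,0,0,0,0]
    - [0.4,0,0,0,0,0]
    - [0.44,0,0,0,0,0]
    - [0.48,0,0,0,0,0]
    - [0.48,0,0,0,0,0]

```text
time: 6.52
tool_pos: [0.5016, 0.0369, 0.0768]
tool_rot: [3.14, 0.003, 1.18]
contact_force: [-0.1, -12.1, 0.1]
opening: 0.0249
grip_force: 40.0
```

```bash
python3 - <<'E'
from h import *
s=robot.observe();print(s['tool_pos'],s['contact_force'],s['opening'])
c=cam('wrist');pickle.dump(c,open('w2.pkl','wb'));cv2.imwrite('pics/w2.png',c['image'][...,::-1])
E
```

```text
[0.50161761 0.03693951 0.07677868] [ -0.06690938 -12.12378997   0.13498704] 0.02493280597429452
```

View pics/w2.png

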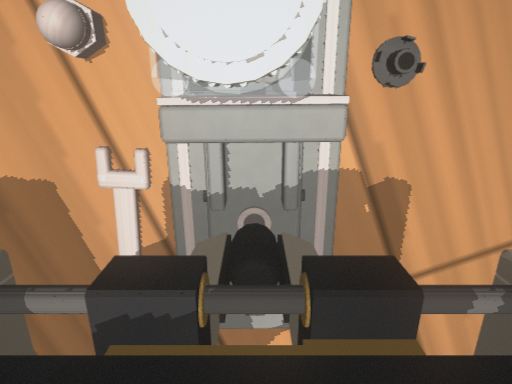

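The fingers hold the knob at about (255,250). The jaw edge is at row 100 and nearly touches the jar, with the lid above it at (235,20). I'll creep on from here.

move_arm:
  motion:
    - [0.02,0,0,0,0,0]
    - [0.04,0,0,0,0,0]
    - [0.055,0,0,0,0,0]
    - [0.07,0,0,0,0,0]
    - [0.08,0,0,0,0,0]
    - [0.09,0,0,0,0,0]
    - [0.1,0,0,0,0,0]
    - [0.11,0,0,0,0,0]
    - [0.11,0,0,0,0,0]

```text
time: 7.7
tool_pos: [0.5054, 0.0463, 0.0768]
tool_rot: [3.141, 0.005, 1.18]
contact_force: [-1.2, -15.6, 2.1]
opening: 0.0253
grip_force: 40.0
```

move_arm:
  motion:
    - [0.01,0,0,0,0,0]
    - [0.02,0,0,0,0,0]
    - [0.03,0,0,0,0,0]
    - [0.03,0,0,0,0,0]

```text
time: 8.2
tool_pos: [0.5058, 0.0474, 0.0768]
tool_rot: [3.141, 0.008, 1.181]
contact_force: [-4.2, -24.6, 3.6]
opening: 0.0251
grip_force: 40.0
```

move_arm:
  motion:
    - [0.01,0,0,0,0,0]
    - [0.02,0,0,0,0,0]
    - [0.02,0,0,0,0,0]
    - [0.02,0,0,0,0,0]

```text
time: 8.7
tool_pos: [0.5058, 0.0475, 0.0768]
tool_rot: [-3.141, 0.011, 1.181]
contact_force: [-8.1, -33.5, 7.2]
opening: 0.0247
grip_force: 40.0
```

```bash
python3 - <<'E'
from h import *
for n in('top','scene'):
    c=cam(n);pickle.dump(c,open(n+'2.pkl','wb'))
    if n=='scene': cv2.imwrite('pics/s2.png',cv2.resize(c['image'][150:280,220:360,::-1],None,fx=5,fy=4.5,interpolation=2)[:600])
c=cam('wrist');P=cloud(c);v,u=np.mgrid[:384,:512];z=P[...,2]
m=(z>.057)&(z<.068)&(v>60)&(v<180)&(u>150)&(u<360);q=P[m][:,:2].astype(np.float32);print(m.sum(),cv2.minAreaRect(q));print(cv2.boxPoints(cv2.minAreaRect(q)))
E
```

```text
8371 ((0.5279523730278015, 0.1038377657532692), (0.048999007791280746, 0.1005469337105751), 70.422607421875)
[[0.47237593 0.09760021]
 [0.56711024 0.06390896]
 [0.5835288  0.11007532]
 [0.4887945  0.14376657]]
```

View pics/s2.png

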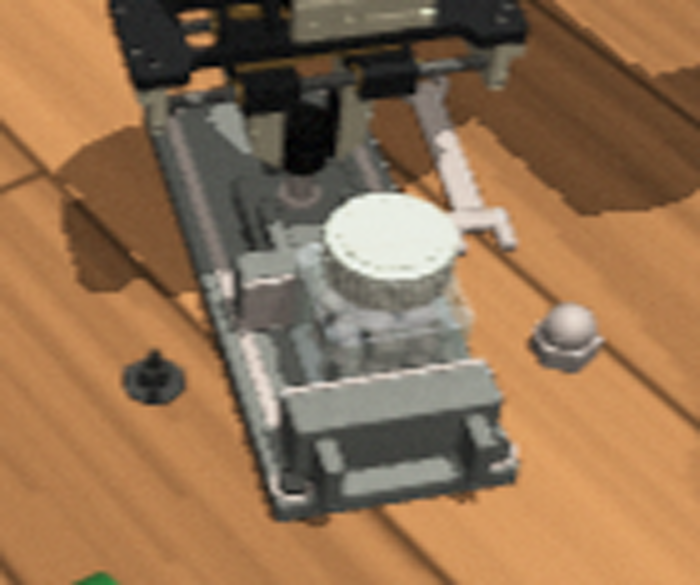

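The force rose to 34 N with no further motion, so the jaw is hard against the jar at about 0.070 and the jar is square. I'll ease the push off, open and lift.

move_arm:
  motion:
    - [-0.025,0,0,0,0,0]
    - [-0.045,0,0,0,0,0]
    - [-0.045,0,0,0,0,0]

```text
time: 9.22
tool_pos: [0.5058, 0.0474, 0.0768]
tool_rot: [3.141, 0.003, 1.18]
contact_force: [-0.2, -12.9, 0.8]
opening: 0.0248
grip_force: 40.0
```

move_arm:
  motion:
    - [0,0,0,0,0,0]
    - [0,0,0,0,0,0]
    - [0,0,0,0,0,0]
    - [0,0,-0.4,0,0,0]
    - [0,0,-0.8,0,0,0]
    - [0,0,-1,0,0,0]
    - [0,0,-1,0,0,0]
    - [0,0,-1,0,0,0]
  fingers: 1

```text
time: 10.22
tool_pos: [0.5051, 0.05, 0.1757]
tool_rot: [-3.14, 0.0, 1.18]
contact_force: [-0.1, -0.3, 0.5]
opening: 0.0915
grip_force: 0.0
```

```bash
python3 - <<'E'
from h import *
rel([.5,.05,.177])
c=cam('wrist');cv2.imwrite('pics/w3.png',c['image'][...,::-1]);P=cloud(c);v,u=np.mgrid[:384,:512];z=P[...,2]
m=(z>.122)&(z<.135)&(v<250)&(u>100)&(u<400);q=P[m][:,:2].astype(np.float32);print('lid',m.sum(),np.median(P[m],0),cv2.minEnclosingCircle(q))
E
```

```text
t 10.225 pos [0.5051 0.05   0.1757] rot [-3.1399e+00  4.0000e-04  1.1799e+00] F [-0.1 -0.3  0.5] q [-0.05  0.36  1.65  0.    1.14  0.34]
shift/0.1m [-0.02  -0.047 -0.013] None
lid 7853 [0.53871368 0.15526376 0.13006998] ((0.5401729941368103, 0.15766073763370514), 0.030973337590694427)
```

View pics/w3.png

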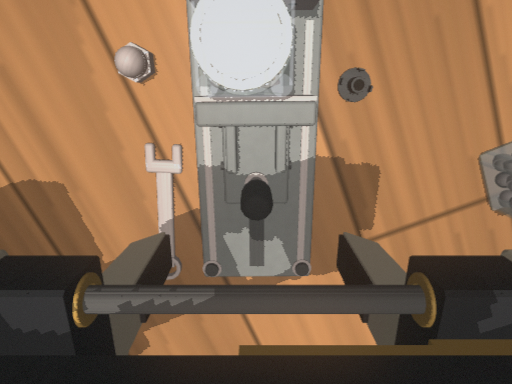

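The knob is free at about (257,200), and the lid at (241,38) agrees with the centre expected from the fixed jaw's face. Next I move over the lid.

```bash
python3 - <<'E'
from h import *
rel([.5402,.158,.175])
E
```

```text
t 10.275 pos [0.505  0.05   0.1754] rot [-3.1393e+00  7.0000e-04  1.1799e+00] F [-0.1 -0.  -0.1] q [-0.05  0.36  1.65  0.    1.14  0.34]
shift/0.1m [ 1.133 -0.086  0.003] None
```

move_arm:
  motion:
    - [0.5,-0.04,0,0,0,0]
    - [0.9,-0.08,0,0,0,0]
    - [0.9,-0.08,0,0,0,0]

```text
time: 10.65
tool_pos: [0.5324, 0.1382, 0.1751]
tool_rot: [-3.139, 0.001, 1.183]
contact_force: [0.0, -0.6, -0.1]
opening: 0.0916
grip_force: 0.0
```

move_arm:
  motion:
    - [0.2,0,0,0,0,0]
    - [0.23,0,0,0,0,0]
    - [0.23,0,0,0,0,0]
    - [0.23,0,0,0,0,0]

```text
time: 11.15
tool_pos: [0.5413, 0.1568, 0.1767]
tool_rot: [-3.142, 0.0, 1.179]
contact_force: [0.3, 0.3, -0.4]
opening: 0.0917
grip_force: 0.0
```

```bash
python3 - <<'E'
from h import *
rel([.5402,.158,.101])
E
```

```text
t 11.15 pos [0.5413 0.1568 0.1767] rot [-3.1415e+00  1.0000e-04  1.1791e+00] F [ 0.3  0.3 -0.4] q [ 0.15  0.46  1.49 -0.    1.19  0.54]
shift/0.1m [ 0.007 -0.015  0.757] None
```

move_arm:
  motion:
    - [0.01,-0.015,0.3,0,0,0]
    - [0.01,-0.015,0.55,0,0,0]
    - [0.01,-0.015,0.75,0,0,0]
    - [0.01,-0.015,0.75,0,0,0]
    - [0.01,-0.015,0.75,0,0,0]

```text
time: 11.78
tool_pos: [0.541, 0.1587, 0.1027]
tool_rot: [3.14, -0.001, 1.179]
contact_force: [-0.2, -0.8, -0.2]
opening: 0.0917
grip_force: 0.0
```

move_arm:
  motion:
    - [0,0,0,0,0,0]
    - [0,0,0,0,0,0]
    - [0,0,0,0,0,0]
    - [0,0,0,0,0,0]
    - [0,0,0,0,0,0]
    - [0,0,0,0,0,0]
  fingers: -1
  newtons: 10

```text
time: 12.52
tool_pos: [0.5412, 0.1587, 0.1021]
tool_rot: [3.14, -0.001, 1.18]
contact_force: [4.1, -1.1, 1.7]
opening: 0.0592
grip_force: 10.0
```

move_arm:
  motion:
    - [0,0.007,0,0,0,0]
    - [0,0.007,0,0,0,0]
    - [0,0.007,0,0,0,0]
    - [0,0.007,0,0,0,0]
  newtons: 50

```text
time: 13.02
tool_pos: [0.5414, 0.1586, 0.1019]
tool_rot: [3.141, -0.0, 1.18]
contact_force: [3.7, -1.2, 2.4]
opening: 0.0583
grip_force: 50.0
```

move_arm:
  motion:
    - [0,0,-0.001,0,0,-0.02]
    - [0,0,-0.003,0,0,-0.04]
    - [0,0,-0.004,0,0,-0.06]
    - [0,0,-0.006,0,0,-0.08]
    - [0,0,-0.007,0,0,-0.1]
    - [0,0,-0.007,0,0,-0.1]

```text
time: 13.78
tool_pos: [0.5408, 0.1586, 0.1025]
tool_rot: [-3.141, 0.0, 1.494]
contact_force: [1.6, -1.8, 3.8]
opening: 0.0586
grip_force: 50.0
```

```bash
python3 - <<'E'
from h import *
s=robot.observe();print(s['torque'],s['contact_force'],s['tool_rot'])
E
```

```text
[-0.32874754 -0.16862424  0.1719269 ] [ 1.63421234 -1.80812664  3.82332885] [-3.14111602e+00  6.92752740e-05  1.49366497e+00]
```

move_arm:
  motion:
    - [0,0,-0.002,0,0,-0.02]
    - [0,0,-0.003,0,0,-0.04]
    - [0,0,-0.005,0,0,-0.06]
    - [0,0,-0.006,0,0,-0.08]
    - [0,0,-0.008,0,0,-0.1]
    - [0,0,-0.009,0,0,-0.12]
    - [0,0,-0.011,0,0,-0.14]
    - [0,0,-0.012,0,0,-0.16]
    - [0,0,-0.012,0,0,-0.16]

```text
time: 14.9
tool_pos: [0.5405, 0.1588, 0.1035]
tool_rot: [-3.141, -0.001, 1.995]
contact_force: [-0.1, -1.3, 2.8]
opening: 0.0584
grip_force: 50.0
```

```bash
python3 - <<'E'
from h import *
s=robot.observe();print(s['torque'],s['contact_force'],s['tool_rot'])
c=cam('wrist');cv2.imwrite('pics/w4.png',c['image'][...,::-1])
E
```

```text
[-0.20801046  0.0034811   0.03592386] [-0.08539778 -1.34222887  2.83812412] [-3.14061461e+00 -6.43131021e-04  1.99508954e+00]
```

View pics/w4.png

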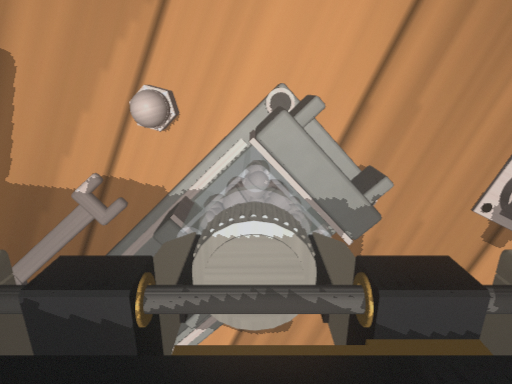

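The jar still sits square against the fixed jaw, around (310,190), while the lid has turned and its torque is falling away. I'll turn a little further, to about 59°, and check.

move_arm:
  motion:
    - [0,0,-0.002,0,0,-0.02]
    - [0,0,-0.004,0,0,-0.04]
    - [0,0,-0.006,0,0,-0.055]
    - [0,0,-0.01,0,0,-0.068]
    - [0,0,-0.01,0,0,-0.068]
    - [0,0,-0.01,0,0,-0.068]

```text
time: 15.7
tool_pos: [0.5405, 0.1587, 0.1043]
tool_rot: [-3.141, -0.001, 2.209]
contact_force: [-1.0, 0.3, 0.6]
opening: 0.0582
grip_force: 50.0
```

```bash
python3 - <<'E'
from h import *
s=robot.observe();print(s['torque'],s['contact_force'],s['tool_rot'])
E
```

```text
[-0.04429943  0.20676212 -0.02316978] [-0.96579912  0.27133976  0.58951926] [-3.14059971e+00 -9.01927412e-04  2.20866750e+00]
```

move_arm:
  motion:
    - [0,0,-0.01,0,0,0]
    - [0,0,-0.02,0,0,0]
    - [0,0,-0.03,0,0,0]
    - [0,0,-0.03,0,0,0]

```text
time: 16.2
tool_pos: [0.5411, 0.1586, 0.1076]
tool_rot: [-3.142, -0.0, 2.21]
contact_force: [-0.6, -0.5, -1.8]
opening: 0.0581
grip_force: 50.0
```

move_arm:
  motion:
    - [0,0,-0.05,0,0,0]
    - [0,0,-0.12,0,0,0]
    - [0,0,-0.2,0,0,0]
    - [0,0,-0.3,0,0,0]
    - [0,0,-0.4,0,0,0]
    - [0,0,-0.48,0,0,0]
    - [0,0,-0.48,0,0,0]
    - [0,0,-0.48,0,0,0]
    - [0,0,-0.48,0,0,0]

```text
time: 17.32
tool_pos: [0.5408, 0.1586, 0.1552]
tool_rot: [-3.141, -0.0, 2.21]
contact_force: [0.6, -0.4, -1.5]
opening: 0.0577
grip_force: 50.0
```

```bash
python3 - <<'E'
from h import *
s=robot.observe();print(s['contact_force'],s['tool_pos'],s['tool_rot'],np.abs(s['qvel']).max())
c=cam('scene');cv2.imwrite('pics/s3.png',cv2.resize(c['image'][110:280,200:380,::-1],None,fx=4,fy=3.5,interpolation=2)[:600])
E
```

```text
[ 0.61034438 -0.42602655 -1.49788318] [0.5408415  0.15856704 0.15518555] [-3.14088811e+00 -4.79027586e-04  2.21013806e+00] 0.0016359188838926514
```

View pics/s3.png

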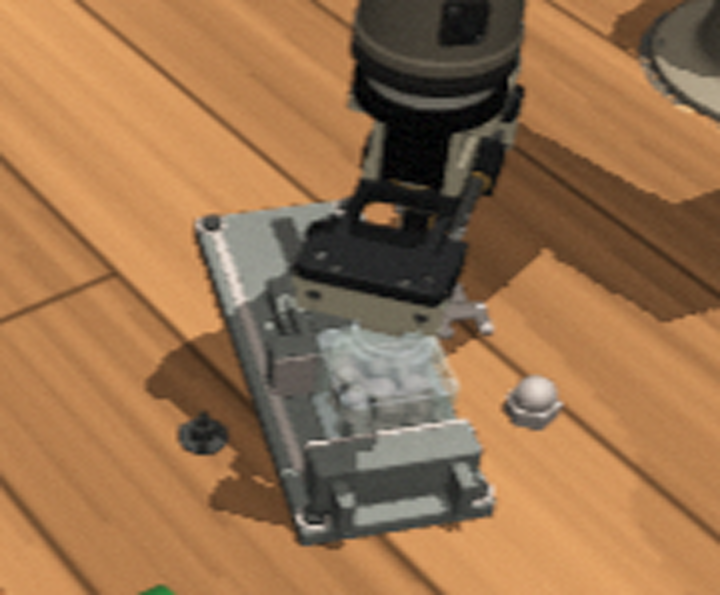

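The open jar stands square and nipped at about (385,385), and the lid is held above it in the gripper. Bystanders in view look unmoved, so I'm handing in.

```bash
python3 -c "
from cell import robot
print(robot.hand_in())"
```

```text
the job is handed in; nothing more can be done
None
```

I handed the job in at about 17 s: the jaw is slid up against the jar (about 0.070 m), the lid was unscrewed about 59° and lifted straight off. The gripper holds it level about 3 cm above the open mouth; the hand-in returned no verdict.

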